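# Shift the bench-mounted shifter into reverse past its lockout collar

### The arm

A 6-joint arm with a two-finger parallel gripper is mounted at the origin on the work surface. World frame = base frame: x ahead of the robot, y to its left, z up, the work surface at z = 0. Lengths are in m, angles in rad, forces in N, time in s.
With the tool pointing down it reaches from about 0.375 to 0.975 m from the base axis. Payload 3.8 kg.
Tool frame: the origin (TCP) lies midway between the tips of the shut fingers; the grasp point (between the pads) lies 19 mm behind it; z points along the fingers, y is the direction in which the jaws open and shut (so a half turn about z gives the same grasp; the last joint's range is limited). The gripper opens to 88 mm and grips with 3 to 60 N. Pads are 18 mm wide; open, the fingers measure 123 mm over their backs; the gripper's body (75 mm by 187 mm) begins 45 mm behind the grasp point.
Start: joints at [1.118, 0.264, 1.604, -0, 1.274, -0.037], TCP at [0.273, 0.617, 0.239] pointing down, gripper open.
Joint ranges: [-2.63, 2.63], [-0.94, 2.18], [0.31, 2.57], [-1.31, 4.45], [0, 2.66], [-2.55, 2.55]. Speed limits (rad/s): [2.57, 2.57, 3.14, 3.14, 3.14, 3.14].

### API

Orientations are given as a unit quaternion [w, x, y, z].
In Python, from rig import manip, solver, status, read_camera, calibration gives the robot as it stands. Calls block until the motion is done:
- manip.reach(position, orientation): joint-space move of the TCP to a pose.
- manip.move_linear(position, attitude=None, max_speed=0.15, contact_N=None): straight line of the TCP; attitude=None keeps the orientation; max_speed is the mean speed in m/s. With contact_N (N) it stops when the force on the tool has changed by that much, and returns True; else False.
- manip.move_joints(angles): joint-space move.
- manip.grip(opening, squeeze=None): finger opening in m; squeeze is the grip in N (None keeps the last); returns when the fingers have stopped.
- manip.wait(seconds).
- solver.inverse_kinematics(position, orientation): joint angles nearest the present ones, or None.
- status.sense(): the state.
- read_camera(name): name is "scene" or "top"; returns the picture (420x560x3 uint8, red, green, blue); there is no depth.
- calibration(name): a dict with "fov_y" (degrees; the focal length in pixels is half the picture's height over the tangent of half this angle, whatever the lens; pixels are square), "cx", "cy" (the principal point, pixels), "distortion" ([k1, k2, p1, p2, k3] as OpenCV has them; the pictures are not rectified), "camera_from_world" (4x4, takes a point from world to camera coordinates). Camera axes: x right, y up, looking along -z (the intrinsics and any distortion apply to the point x, -y, -z); pixel columns grow to the right and rows downward; lengths in m; the calibration is good to about 2 mm. A picture is of the moment at which its call begins. calibration takes no time and is no camera call.
A pose or a line that the arm cannot do raises manip.IKError and nothing moves.
- manip.close_job(): hands the job in, once; it reports no verdict.
The state is a dict: "clock": time; "qpos": joint angles; "qd": joint speeds; "effort": joint torques, N m; "ee_pos": TCP position; "tool_rot": TCP orientation; "wrist_force": force on the tool from outside, world axes, zero at the start; "ft_torque": the same for the moment, N m; "grip_width": finger opening in m.
Only numpy, scipy, OpenCV 4.12 (cv2) and the standard library are available. Lean on these libraries where they do the work, as an engineer would, in place of code of your own. Each camera call takes 0.05 s, during which the arm holds its last target.

### The job

Put the shifter with the orange collar into reverse, which is towards the red end of its stand: push its lever up to the stop in the gate, lift the orange collar there, take the lever over the stop to the very end of its travel, and let the collar spring back fully down. Leave the blue-collared shifter and everything else on the bench as they are.

Things in the scene. Friction and masses are not known exactly. Their poses are not given: they have to be found in the camera images.
- stand_o: The stand of the ORANGE-collared shifter, the one to shift: dark steel foot plate 200 x 115 x 12 mm, grey aluminium housing 165 x 88 mm up to height 85 mm, painted red at its reverse end. Origin: centre of the underside; z up, x towards the red end, the way the lever swings into reverse
- pivot_o (a point): the lever's pivot, 45 mm above the stand's origin, axes as the stand's; the hinge lies along y. The lever is a 12 mm steel rod with a black cap 26 mm in diameter, 195 to 205 mm from the pivot along the rod
- gate_o_top (a point): point on the stand 73 mm above the pivot. Here the collar's cross pin (10 mm thick) runs in the gate: a roofed lane where the collar lifts at most 3 mm, an open window, a red tooth that stops the lowered pin, an open bay. The gate is clamped differently each time: the pin meets the tooth at a lever angle from -0.20 to -0.07 rad, to be felt
- lever_o (a joint): angle of the orange-collared lever, rad: 0 upright, positive leaning to the red end; range -0.45 to 0.38 (end of travel, reverse), starts at -0.43 to -0.30. Friction holds it where it is left; 2 to 3 N at the collar moves it. The collar can be lifted only in the last 0.05 rad before the tooth; raised 12 mm it passes over the tooth, and drops beyond it
- collar_o (a joint): height of the orange collar on its lever, m, along the rod: 0 down, 0.017 fully up (stop). A spring pushes it down with 4.5 N when down, 7 N when up; it weighs about 0.12 kg. Down, its grip sleeve, 36 mm in diameter, is 136 to 176 mm from the pivot; under it a flange 48 mm in diameter, 130 to 136 mm; below that a thin tube
- grip_o (a point): point on the axis of the orange collar, 12 mm under the top of its grip sleeve, 164 mm from the pivot when the collar is down; z points up along the lever, x the way of the swing to the red end. The cap's top is 41 mm further up the rod; the collar can be gripped from above along the rod with the cap between the fingers
- stand_b: The other stand, of the same make, with a BLUE collar; to be left alone. Same sizes and axes as stand_o
- grip_b (a point): the same point on the blue collar
- screwdriver: screwdriver lying between the stands, bystander, stays where it is; origin under its middle
- wrench: steel wrench lying on the bench, bystander, stays where it is; origin under its middle
- hammer: hammer lying on the bench, bystander, stays where it is; origin under its middle
- spray: spray can 66 mm in diameter, 190 mm tall, upright, bystander, stays where it is; origin under its middle
- jar: jar 70 mm in diameter, 90 mm tall, upright, bystander, stays where it is; origin under its middle
- carton: cardboard carton 130 x 90 x 70 mm, bystander, stays where it is; origin under its middle
- disc: brake disc 200 mm in diameter, 45 mm tall, bystander, stays where it is; origin under its middle

How it is judged:
By the outcome, as a careful person would: the job done as asked, in the order asked, and still so for the second after the job is handed in, with the robot touching nothing.
It also fails if it takes over 51 s, if anything falls off the work surface, if the arm or the gripper's body presses on something with over 40 N, if the wrist force passes 120 N, or if a joint passes its speed limit or range.

## Working session

There is one attempt and no reset: what is moved stays moved. The work goes in short steps, each a Python script; the robot and the scene stay as the last script left them, time stands still between calls to the robot, and variables do not carry over. Pictures are saved under pics/ and viewed, and the job is handed in when it is done.

```bash
ls; mkdir -p pics
python3 - <<'E'
from rig import manip, solver, status, read_camera, calibration
import cv2
for n in("scene","top"):
    im=read_camera(n); cv2.imwrite(f"pics/{n}0.png",im[:,:,::-1])
    print(n,calibration(n))
print(status.sense())
E
```

```text
pics
scene {'fov_y': 53.378984321415544, 'cx': 277.3028371533256, 'cy': 211.06736201101086, 'distortion': array([-0.01884018,  0.        ,  0.        ,  0.        ,  0.        ]), 'camera_from_world': array([[ 0.62767329,  0.778415  , -0.00981475, -0.39625569],
       [-0.45008738,  0.37315615,  0.81128037,  0.15605449],
       [ 0.63517524, -0.50480152,  0.58457492, -1.74413682],
       [ 0.        ,  0.        ,  0.        ,  1.        ]])}
top {'fov_y': 49.02288962995307, 'cx': 280.049419215908, 'cy': 214.61076309565925, 'distortion': array([-0.13419267,  0.        ,  0.        ,  0.        ,  0.        ]), 'camera_from_world': array([[-0.02721583, -0.99962645,  0.0025022 ,  0.01533681],
       [ 0.99876494, -0.02708812,  0.04165133, -0.62266301],
       [-0.04156799,  0.00363269,  0.99912907, -1.31077773],
       [ 0.        ,  0.        ,  0.        ,  1.        ]])}
{'clock': 0.1, 'qpos': array([ 1.11806779e+00,  2.64666740e-01,  1.60523740e+00,  9.33944441e-06,
        1.27368376e+00, -3.69025116e-02]), 'qd': array([ 0.00015805, -0.00181687, -0.0008913 , -0.00190401,  0.00034277,
        0.00070979]), 'effort': array([ 1.07338336e-03, -5.03619182e+01, -3.58070791e+01,  7.30247539e-02,
        2.33308354e-02, -5.75598142e-05]), 'ee_pos': array([0.27238452, 0.61690414, 0.23751998]), 'tool_rot': array([-2.46132301e-04,  2.06419546e-01,  9.78463068e-01, -9.66795719e-04]), 'wrist_force': array([ 0.27936943,  0.43876208, -0.21612962]), 'ft_torque': array([ 0.02178179, -0.03298083, -0.00885122]), 'grip_width': 0.08791005168880708}
```

View pics/scene0.png

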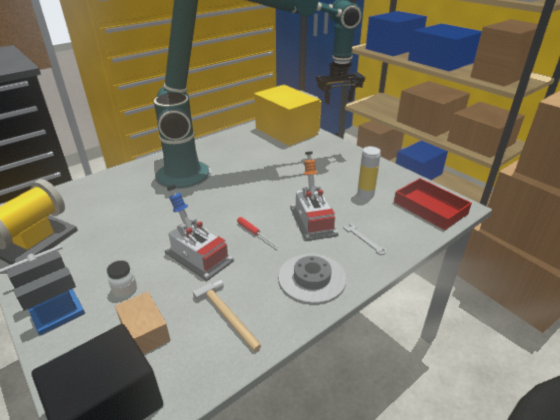

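View pics/top0.png

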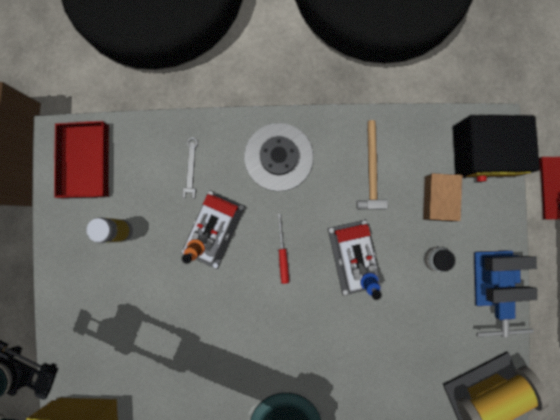

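The two views show the orange shifter: top view about (214,230), collar about (195,248), red end up and to the right. Scene view: stand at (316,212), collar at (311,167). I'll enlarge both to measure.

Run:
```python
import cv2
a=cv2.imread("pics/top0.png")[180:280,165:265]; b=cv2.imread("pics/scene0.png")[140:250,270:380]
cv2.imwrite("pics/zt.png",cv2.resize(a,(600,600),interpolation=cv2.INTER_CUBIC))
cv2.imwrite("pics/zs.png",cv2.resize(b,(600,600),interpolation=cv2.INTER_CUBIC))
```

```text
(no output)
```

View pics/zt.png

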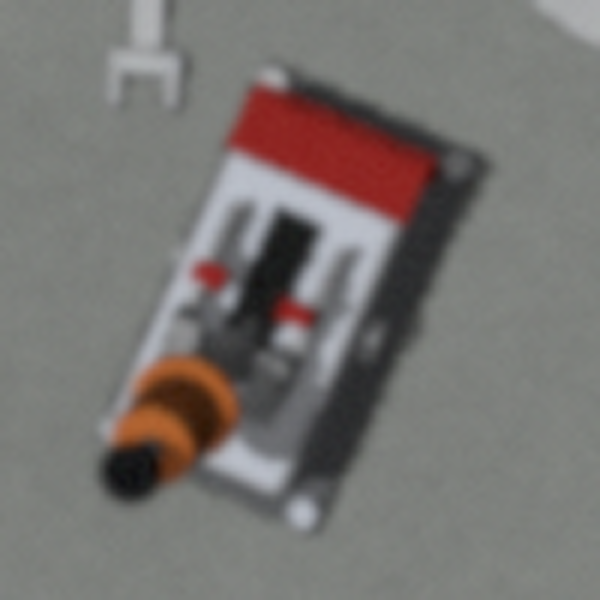

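View pics/zs.png

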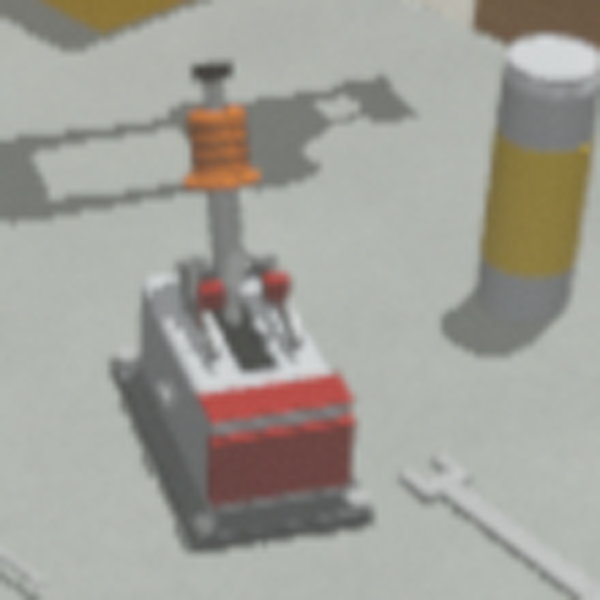

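```bash
cat > h.py <<'E'
import numpy as np, cv2
from rig import manip, solver, status, read_camera, calibration
def cam(n):
    c=calibration(n); f=210/np.tan(np.radians(c['fov_y']/2))
    return np.array([[f,0,c['cx']],[0,f,c['cy']],[0,0,1]]),np.array(c['distortion'],float),np.array(c['camera_from_world'])
def ray(n,uv):
    K,d,T=cam(n); p=cv2.undistortPoints(np.array(uv,float).reshape(-1,1,2),K,d).reshape(-1,2)
    v=np.c_[p[:,0],-p[:,1],-np.ones(len(p))]@T[:3,:3]
    return -T[:3,:3].T@T[:3,3], v/np.linalg.norm(v,axis=1)[:,None]
def onplane(n,uv,z):
    o,v=ray(n,uv); return o+v*((z-o[2])/v[:,2])[:,None]
def two(a,b):
    o1,v1=ray("top",a);o2,v2=ray("scene",b);v1=v1[0];v2=v2[0]
    t=np.linalg.lstsq(np.c_[v1,-v2],o2-o1,rcond=None)[0]
    p,q=o1+t[0]*v1,o2+t[1]*v2; return (p+q)/2,np.linalg.norm(p-q)
def proj(n,P):
    K,d,T=cam(n);c=np.atleast_2d(P)@T[:3,:3].T+T[:3,3];c=c*[1,-1,-1]
    return cv2.projectPoints(c,np.zeros(3),np.zeros(3),K,d)[0].reshape(-1,2)
E
python3 - <<'E'
from h import *
np.set_printoptions(precision=4,suppress=True)
zt=lambda L:[(165+(u+.5)/6-.5,180+(v+.5)/6-.5) for u,v in L]
s=600/110
zs=lambda L:[(270+(u+.5)/s-.5,140+(v+.5)/s-.5) for u,v in L]
top=onplane("top",zt([(255,85),(440,155),(285,497),(107,425)]),.085)
foot=onplane("top",zt([(268,65),(490,163),(318,532),(100,430)]),.012)
for c in(top,foot):
    print(c[:,:2].ravel(), "sides",[np.linalg.norm(c[i]-c[(i+1)%4]) for i in range(4)],"ctr",c.mean(0)[:2])
    d=(c[0]+c[1]-c[2]-c[3]); print("yaw",np.arctan2(d[1],d[0]), )
footS=onplane("scene",zs([(185,550),(372,520)]),.006); print("scene foot red corners",footS,np.linalg.norm(footS[0]-footS[1]))
print("cap",two(zt([(133,473)])[0],zs([(213,72)])[0]))
# orange masks
for n in("top","scene"):
    im=read_camera(n); hsv=cv2.cvtColor(im,cv2.COLOR_RGB2HSV)
    m=cv2.inRange(hsv,(8,150,60),(16,255,255)); k,l,st,ce=cv2.connectedComponentsWithStats(m)
    for i in range(1,k):
        if st[i,4]>20: print(n,st[i],ce[i])
E
```

```text
[0.6823 0.1964 0.648  0.1127 0.4949 0.1868 0.5294 0.2674] sides [np.float64(0.09045724353647612), np.float64(0.17010006923930132), np.float64(0.08767901189986249), np.float64(0.16856449997860787)] ctr [0.5886 0.1908]
yaw -0.4430389861976933
[0.6984 0.2012 0.6482 0.0951 0.4735 0.1821 0.5248 0.2863] sides [np.float64(0.11737304748548172), np.float64(0.19509599642627873), np.float64(0.11617695574419895), np.float64(0.19334970738941773)] ctr [0.5862 0.1912]
yaw -0.4589447627161806
scene foot red corners [[0.651  0.095  0.006 ]
 [0.7027 0.2024 0.006 ]] 0.11920010898919868
cap (array([0.5156, 0.2285, 0.2288]), np.float64(0.00398835221807062))
top [185 240  19  20 215] [194.3953 248.1256]
scene [305 170  12   4  31] [310.7419 171.8387]
```

Stand origin is about (0.588, 0.191), yaw −0.45, and both views agree. The cap is 201 mm from the pivot (expected 200), so the lever angle is about −0.416. Next I'll check IK over the whole swing.

```bash
cat >> h.py <<'E'
from scipy.spatial.transform import Rotation as R
O=np.array([.588,.191,0]); YAW=-.449; YOFF=0.001
SG=1; MODE='x'
def frame(th):
    z0=np.array([0,0,1.]); xs=np.array([np.cos(YAW),np.sin(YAW),0]); ys=np.cross(z0,xs)
    rod=np.cos(th)*z0+np.sin(th)*xs; sx=np.cos(th)*xs-np.sin(th)*z0
    return xs,ys,rod,sx
def pose(th,r,sg=None,mode=None,dx=0):
    """grasp point at distance r along rod"""
    sg=SG if sg is None else sg; mode=mode or MODE
    xs,ys,rod,sx=frame(th)
    p=O+[0,0,.045]+YOFF*ys+rod*(r-.019)+dx*sx
    tz=-rod; ty=sg*(sx if mode=='x' else ys); tx=np.cross(ty,tz)
    q=R.from_matrix(np.c_[tx,ty,tz]).as_quat()
    return p,np.r_[q[3],q[:3]]
E
python3 - <<'E'
from h import *
np.set_printoptions(precision=2,suppress=True)
for mode in 'xy':
  for sg in(1,-1):
    print(mode,sg)
    for th,r in((-.42,.27),(-.42,.164),(-.1,.178),(.38,.178),(.38,.164),(.38,.28)):
        print(th,r,solver.inverse_kinematics(*pose(th,r,sg,mode)))
E
```

```text
x 1
-0.42 0.27 [ 0.62 -0.13  2.01 -0.42  1.09  1.23]
-0.42 0.164 [ 0.55  0.    2.08 -0.46  0.88  1.26]
-0.1 0.178 [ 0.33  0.12  1.84 -0.08  1.11  0.81]
0.38 0.178 [0.11 0.47 1.46 0.2  1.54 0.52]
0.38 0.164 [0.12 0.47 1.48 0.2  1.52 0.52]
0.38 0.28 [0.09 0.48 1.27 0.19 1.72 0.53]
x -1
-0.42 0.27 [ 0.62 -0.13  2.01 -0.42  1.09 -1.91]
-0.42 0.164 [ 0.55  0.    2.08 -0.46  0.88 -1.88]
-0.1 0.178 [ 0.33  0.12  1.84 -0.08  1.11 -2.33]
0.38 0.178 None
0.38 0.164 None
0.38 0.28 None
y 1
-0.42 0.27 [ 0.62 -0.13  2.01 -0.42  1.09 -0.34]
-0.42 0.164 [ 0.55  0.    2.08 -0.46  0.88 -0.31]
-0.1 0.178 [ 0.33  0.12  1.84 -0.08  1.11 -0.76]
0.38 0.178 [ 0.11  0.47  1.46  0.2   1.54 -1.05]
0.38 0.164 [ 0.12  0.47  1.48  0.2   1.52 -1.05]
0.38 0.28 [ 0.09  0.48  1.27  0.19  1.72 -1.04]
y -1
-0.42 0.27 None
-0.42 0.164 None
-0.1 0.178 [ 0.33  0.12  1.84 -0.08  1.11  2.38]
0.38 0.178 [0.11 0.47 1.46 0.2  1.54 2.09]
0.38 0.164 [0.12 0.47 1.48 0.2  1.52 2.09]
0.38 0.28 [0.09 0.48 1.27 0.19 1.72 2.11]
```

Run:
```python
from h import *
np.set_printoptions(precision=3,suppress=True)
s=status.sense(); p=s['ee_pos'].copy(); p[2]=.38
manip.move_linear(p,max_speed=.25)
manip.grip(.07)
manip.reach(*pose(-.416,.32))
manip.wait(.2); s=status.sense(); print(s['clock'],s['ee_pos']-pose(-.416,.32)[0],s['wrist_force'],s['ft_torque'])
manip.move_linear(pose(-.416,.225)[0],max_speed=.15)
manip.wait(.1); s=status.sense(); print(s['clock'],s['ee_pos']-pose(-.416,.225)[0],s['wrist_force'])
for n in("scene","top"):
    cv2.imwrite(f"pics/{n}1.png",read_camera(n)[:,:,::-1])
a=cv2.imread("pics/top1.png")[180:280,145:245]; b=cv2.imread("pics/scene1.png")[110:220,260:370]
cv2.imwrite("pics/z1.png",np.hstack([cv2.resize(a,(400,400),interpolation=cv2.INTER_CUBIC),cv2.resize(b,(400,400),interpolation=cv2.INTER_CUBIC)]))
```

```text
3.1417 [0.    0.001 0.   ] [ 0.109 -0.483 -0.765] [0.023 0.247 0.014]
4.025 [0.001 0.001 0.002] [ 0.518 -0.136 -0.505]
```

View pics/z1.png

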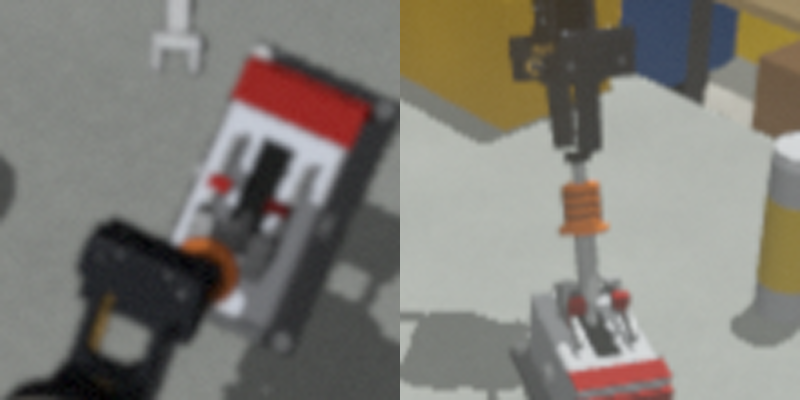

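The fingers straddle the cap centrally (cap at (578,155) in the right panel). I'll descend with a contact guard, then grip.

Run:
```python
from h import *
np.set_printoptions(precision=3,suppress=True)
c=manip.move_linear(pose(-.416,.165)[0],max_speed=.08,contact_N=6)
s=status.sense(); print(c,s['clock'],s['ee_pos']-pose(-.416,.165)[0],s['wrist_force'])
if not c:
    manip.grip(.03,squeeze=30)
    manip.wait(.1)
    s=status.sense(); print(s['clock'],s['grip_width'],s['ee_pos']-pose(-.416,.165)[0],s['wrist_force'],s['ft_torque'])
```

```text
False 5.025 [0. 0. 0.] [ 1.424  0.857 -0.171]
5.7417 0.0352938586327941 [-0.  0.  0.] [-2.631  0.896  1.713] [ 0.264  0.734 -0.024]
```

```bash
cat >> h.py <<'E'
def ft(th):
    xs,ys,rod,sx=frame(th); f=status.sense()['wrist_force']; return np.array([f@sx,f@ys,f@rod])
def swing(a,b,n,r,stop,v=.06,r0=None):
    for th in np.linspace(a,b,n+1)[1:]:
        p,q=pose(th,r); manip.move_linear(p,q,max_speed=v)
        f=ft(th); s=status.sense(); print(f"{s['clock']:.2f} th={th:.3f} f={f.round(1)} w={s['grip_width']:.4f}")
        if -f[0]>stop: return th,True
    return b,False
E
python3 - <<'E'
from h import *
th,c=swing(-.416,-.256,4,.165,12)
if not c: th,c=swing(-.256,-.21,4,.165,12,.03)
print(th,c)
E
```

```text
5.99 th=-0.376 f=[-2.6  0.6  6.1] w=0.0351
6.24 th=-0.336 f=[-2.5  1.3  4.5] w=0.0351
6.49 th=-0.296 f=[-2.4  2.1  4.8] w=0.0352
6.74 th=-0.256 f=[-2.1  2.6  2.7] w=0.0354
6.99 th=-0.244 f=[-3.4  3.3  2.5] w=0.0353
7.24 th=-0.233 f=[-3.5  3.2  2.3] w=0.0353
7.49 th=-0.222 f=[-3.8  3.5  2.4] w=0.0351
7.74 th=-0.210 f=[-3.1  3.7  1.1] w=0.0350
-0.21 False
```

Run:
```python
from h import *
th,c=swing(-.21,-.05,16,.165,9,.03)
print(th,c)
```

```text
7.99 th=-0.200 f=[-2.8  4.4  1.6] w=0.0353
8.24 th=-0.190 f=[-3.4  3.7  1.3] w=0.0351
8.49 th=-0.180 f=[-3.6  4.2  2. ] w=0.0353
8.74 th=-0.170 f=[-3.8  5.   1.3] w=0.0353
8.99 th=-0.160 f=[-4.2  4.5 -0.1] w=0.0350
9.24 th=-0.150 f=[-3.2  4.5  0.9] w=0.0351
9.49 th=-0.140 f=[-5.5  4.   2. ] w=0.0353
9.74 th=-0.130 f=[-10.1   3.8   3.1] w=0.0349
-0.13 True
```

Run:
```python
from h import *
th,c=swing(-.13,-.12,1,.165,50,.03)
th,c=swing(-.12,-.14,1,.165,50,.03)
for r in(.168,.171,.174,.177,.180):
    manip.move_linear(pose(th,r)[0],max_speed=.03)
    s=status.sense(); print(r,s['clock'],ft(th).round(1),s['grip_width'],(s['ee_pos']-pose(th,r)[0]).round(4))
```

```text
9.99 th=-0.120 f=[-12.8   6.    4.6] w=0.0352
10.24 th=-0.140 f=[-5.3  4.6  1.3] w=0.0351
0.168 10.4917 [-3.5  6.8 -5.5] 0.03541691815290907 [-0.0012  0.0007 -0.002 ]
0.171 10.7417 [-3.4  6.2 -6.2] 0.03524729857699993 [-0.0011  0.0006 -0.0023]
0.174 10.9917 [-3.4  6.8 -7.5] 0.035366289558948764 [-0.0011  0.0006 -0.0023]
0.177 11.2417 [-2.6  7.1 -7.2] 0.035353774404887094 [-0.0011  0.0006 -0.0024]
0.18 11.4917 [-2.4  7.5 -8.1] 0.03528015336703447 [-0.0011  0.0006 -0.0026]
```

Run:
```python
from h import *
th=-.14
manip.move_linear(pose(th,.1815)[0],max_speed=.03); manip.wait(.3)
s=status.sense(); print(s['clock'],ft(th).round(1),(s['ee_pos']-pose(th,.1815)[0]).round(4))
for n in("scene","top"):
    cv2.imwrite(f"pics/{n}2.png",read_camera(n)[:,:,::-1])
a=cv2.imread("pics/top2.png")[180:280,145:245]; b=cv2.imread("pics/scene2.png")[120:230,260:370]
cv2.imwrite("pics/z2.png",np.hstack([cv2.resize(a,(400,400),interpolation=cv2.INTER_CUBIC),cv2.resize(b,(400,400),interpolation=cv2.INTER_CUBIC)]))
```

```text
12.0417 [-2.6  7.3 -7.4] [-0.0011  0.0006 -0.0028]
```

View pics/z2.png

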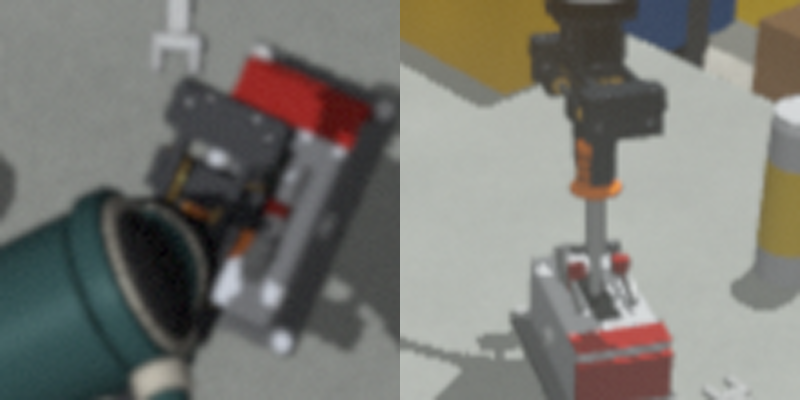

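Run:
```python
from h import *
# flange centre: ray with stand mid plane
o,v=ray("scene",[(260+197/3.636,120+190/3.636)]); v=v[0]; xs,ys,rod,sx=frame(-.14)
P0=O+[0,0,.045]; t=((P0-o)@ys)/(v@ys); d=o+t*v-P0; print("flange x,z",d@xs,d@rod,"angle",np.arctan2(d@xs,d[2]))
manip.move_linear(pose(-.14,.1828)[0],max_speed=.03); print(ft(-.14))
th,c=swing(-.14,-.02,6,.1828,12,.04); print(th,c)
```

```text
flange x,z -0.0010181268722651163 0.15368262687076453 angle -0.00656602440681376
[-2.67033296  6.89362341 -8.26346785]
12.64 th=-0.120 f=[-1.9  7.4 -8.9] w=0.0353
12.89 th=-0.100 f=[-1.2  7.4 -8.9] w=0.0354
13.14 th=-0.080 f=[-2.3  7.8 -8. ] w=0.0356
13.39 th=-0.060 f=[-1.3  7.2 -7.5] w=0.0353
13.64 th=-0.040 f=[-1.3  7.6 -8.6] w=0.0354
13.89 th=-0.020 f=[-1.   8.  -7.8] w=0.0352
-0.02 False
```

The raised pin passed the tooth with no resistance. I'll ease the sideways load by shifting the tool about 2 mm along y, then swing to the end stop.

```bash
sed -i 's/YOFF=0.001/YOFF=0.003/' h.py
python3 - <<'E'
from h import *
th,c=swing(-.02,.34,9,.1828,12,.06)
if not c: th,c=swing(.34,.43,6,.1828,14,.04)
print(th,c)
E
```

```text
14.16 th=0.020 f=[-1.1  0.9 -8.7] w=0.0352
14.42 th=0.060 f=[-2.5 -1.4 -7.8] w=0.0356
14.68 th=0.100 f=[ -1.4  -2.6 -13.4] w=0.0354
14.93 th=0.140 f=[ -1.   -4.2 -15. ] w=0.0354
15.19 th=0.180 f=[ -0.8  -4.3 -16.2] w=0.0350
15.45 th=0.220 f=[ -0.8  -4.6 -16.9] w=0.0355
15.71 th=0.260 f=[ -1.3  -4.1 -17.6] w=0.0355
15.97 th=0.300 f=[  0.2  -5.  -17.7] w=0.0353
16.23 th=0.340 f=[ -0.6  -5.3 -18.3] w=0.0352
16.48 th=0.355 f=[  0.3  -4.9 -18.4] w=0.0354
16.73 th=0.370 f=[  0.4  -6.1 -17.3] w=0.0355
16.98 th=0.385 f=[ -9.2  -7.  -18. ] w=0.0356
17.23 th=0.400 f=[-16.2  -8.1 -17.7] w=0.0353
0.4 True
```

End stop felt at about 0.38. I'll lower the collar while keeping light pressure on the stop, then open.

Run:
```python
from h import *
th=.39
for r in(.177,.171,.167,.165,.163):
    manip.move_linear(*pose(th,r),max_speed=.05)
    print(r,status.sense()['clock'],ft(th).round(1))
```

```text
0.177 17.4917 [-11.5  -9.3  -7.8]
0.171 17.7583 [-11.1  -8.5  -7.2]
0.167 18.0083 [-11.3  -8.6  -5.5]
0.165 18.2583 [-12.2  -8.8  -6.3]
0.163 18.5083 [-11.3  -9.2  -6.1]
```

Run:
```python
from h import *
th=.39
for r in(.161,.1595,.158,.1565):
    manip.move_linear(*pose(th,r),max_speed=.05)
    f=ft(th); print(r,status.sense()['clock'],f.round(1))
    if f[2]>2: break
```

```text
0.161 18.7583 [-10.6  -9.7  -5.2]
0.1595 19.0083 [-12.1  -8.9  -0.6]
0.158 19.2583 [-12.7 -11.4   3.8]
```

Run:
```python
from h import *
manip.grip(.066); manip.wait(.2)
th=.38
s=status.sense(); print(s['clock'],s['grip_width'],ft(th).round(1))
manip.move_linear(*pose(th,.26),max_speed=.12)
print(status.sense()['clock'],ft(th).round(1))
manip.move_linear(*pose(th,.36),max_speed=.2)
for n in("scene","top"):
    cv2.imwrite(f"pics/{n}3.png",read_camera(n)[:,:,::-1])
a=cv2.imread("pics/top3.png")[160:260,165:265]; b=cv2.imread("pics/scene3.png")[130:240,270:380]
cv2.imwrite("pics/z3.png",np.hstack([cv2.resize(a,(400,400),interpolation=cv2.INTER_CUBIC),cv2.resize(b,(400,400),interpolation=cv2.INTER_CUBIC)]))
```

```text
20.075 0.06642441829376408 [-0.1 -0.3  0. ]
21.075 [-0.  -0.1 -0.6]
```

View pics/z3.png

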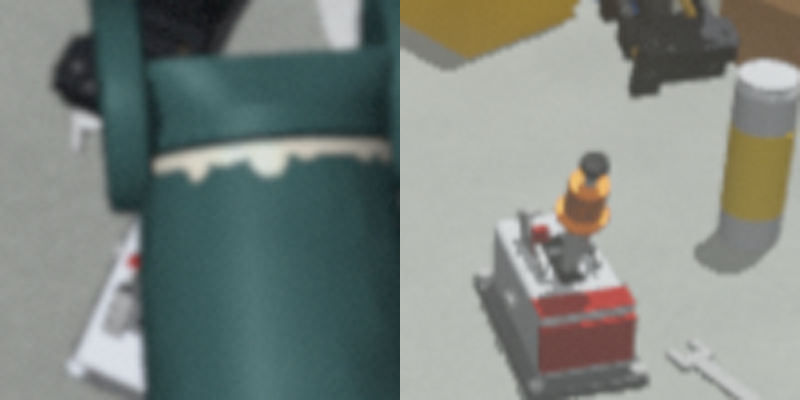

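View pics/scene3.png

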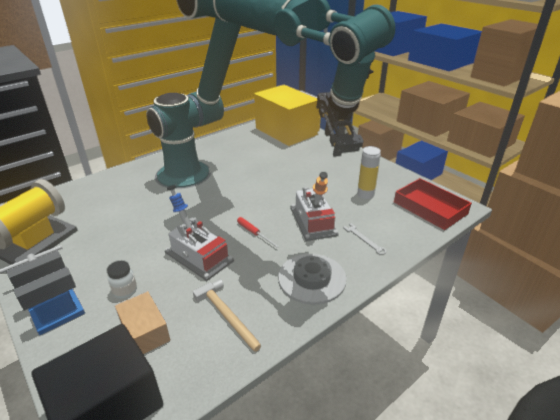

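Run:
```python
from h import *
q=status.sense()['qpos'].copy(); q[0]+=1.0; q[1]-=.1; manip.move_joints(q)
for n in("scene","top"):
    cv2.imwrite(f"pics/{n}4.png",read_camera(n)[:,:,::-1])
a=cv2.imread("pics/top4.png")[180:280,165:265]; b=cv2.imread("pics/scene4.png")[140:250,270:380]
cv2.imwrite("pics/z4.png",np.hstack([cv2.resize(a,(400,400),interpolation=cv2.INTER_CUBIC),cv2.resize(b,(400,400),interpolation=cv2.INTER_CUBIC)]))
for n in("scene","top"):
    d=cv2.absdiff(cv2.imread(f"pics/{n}0.png"),cv2.imread(f"pics/{n}4.png")); cv2.imwrite(f"pics/d{n}.png",d*3)
cv2.imwrite("pics/d4.png",cv2.resize(np.hstack([cv2.imread("pics/dscene.png"),cv2.imread("pics/top4.png")]),(800,300)))
print(status.sense()['clock'])
# predictions at 0.38
for nm,r in(("cap",.2),("sleevetop",.176),("flange",.133)):
    P=O+[0,0,.045]+frame(.38)[2]*r
    t=proj("top",P)[0];s=proj("scene",P)[0]; print(nm,((t-[165,180])*4).round(1),((s-[270,140])*400/110+[400,0]).round(1))
```

```text
24.375
cap [193.6  77.6] [588.9 129.9]
sleevetop [192.8  93.5] [584.2 147.2]
flange [191.3 120.5] [576.3 176.9]
```

View pics/z4.png

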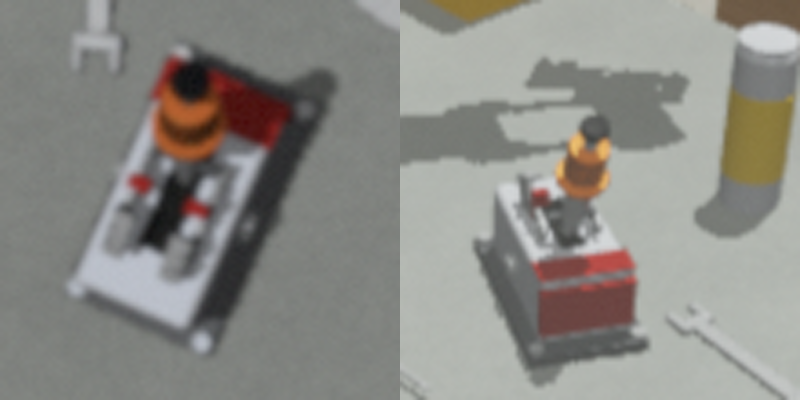

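View pics/d4.png

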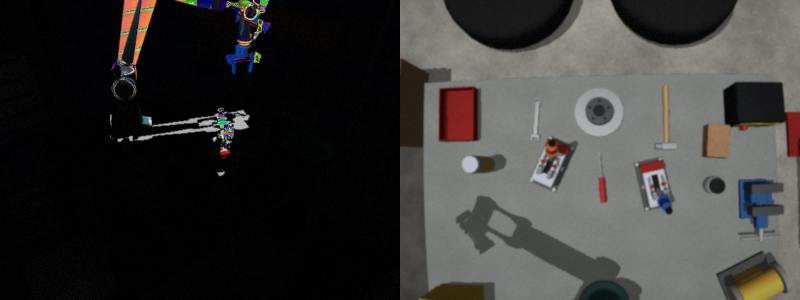

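Seen from above, the lever leans into the red end, with the cap at (192,80) against a predicted (194,78) for 0.38 rad. In the scene view the flange is at (582,180) against (576,177) predicted with the collar down; a raised collar would show about 12 px higher. The difference picture shows no other object changed.

Run:
```python
from h import *
print(status.sense()['clock'],status.sense()['wrist_force']); manip.close_job()
```

```text
24.375 [ 0.26534067 -0.48920474  0.20742334]
the job is handed in; nothing more can be done
```

The orange shifter is in reverse, and I handed the job in at 24.4 s of the 51 s allowed, with the arm clear of everything.

- **Shift:** I gripped the orange collar from above and pushed the lever until I felt the tooth at about −0.14 rad. I backed off slightly, lifted the collar about 14–15 mm and carried it over the tooth without resistance. The end stop came at about 0.38 rad; I lowered the collar while pressing on the stop, then opened the fingers.
- **Lever angle:** the final pictures put the cap within about 2 mm of where it should be at 0.38 rad in the top view.
- **Collar:** the pictures show it down, judged to within a couple of millimetres.
- **Other things on the bench:** apart from the arm and shadows, a before-and-after comparison of the scene view showed no change; the top view showed everything in place too.

**Two readings disagreed with my model:**
- **Collar height:** it bottomed out about 5 mm lower on my computed radius than where I gripped it. I put this down to a pivot-estimate error or a small slip in the grip, but did not settle which.
- **Side load:** sideways force on the tool reached about 11 N, well under the limits, and dropped to zero on release.

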